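# Hang the counter cabinet's lift-off door back on its hinge pins

### The arm

A 6-joint arm with a two-finger parallel gripper is mounted at the origin on the work surface. World frame = base frame: x ahead of the robot, y to its left, z up, the work surface at z = 0. Lengths are in mm, angles in rad, forces in N, time in s.
With the tool pointing down it reaches from about 150 to 775 mm from the base axis. Payload 6.1 kg.
Tool frame: the origin (TCP) lies on the centre line of the jaws, within the pads' length; the fingertips stand r.tips_ahead ahead of it and the grasp point (between the pads) lies 6 mm ahead of it (r.tips_ahead is the distance from the TCP to the fingertips, in mm); z points along the fingers, x is the direction in which the jaws open and shut, and the axes are right-handed (so a half turn about z gives the same grasp; the last joint's range is limited). The gripper opens to 85 mm and grips with 20 to 120 N. Pads are 22 mm wide; open, the fingers measure 114 mm over their backs; the gripper's body (76 mm by 85 mm) begins 54 mm behind the grasp point. The pads swing forward as they close: fully open they stand 13 mm farther back than shut.
Start: joints at [0, 0.126, -0.04, 1.405, 0, 1.571], TCP at [524.984, -0, 256.295] pointing down, gripper open.
Joint ranges: [-2.72, 2.72], [-0.95, 1.95], [-1.27, 1.35], [-1.78, 2.02], [-1.46, 1.47], [-3.14, 3.14]. Speed limits (rad/s): [2.39, 2.39, 3.01, 3.14, 3.14, 3.14].

### API

Orientations are given as a unit quaternion [x, y, z, w].
In Python, from workcell import r gives the robot as it stands.
- The arm moves only by the shell command python3 -m creep 'ROWS'. ROWS is JSON, a list that holds one entry, the list of rows, each a list of 7 numbers: the shift along the tool's x, y, z in units of 60 mm (1.0 is 60 mm), then the turn, a rotation vector about the tool's x, y, z in units of 10 degrees (1.0 is 10 degrees), then the opening, from -1 (shut) to 1 (fully open). A call has 1 to 5 rows; each row is the pose to reach, as a shift and turn from the pose commanded when the call began, along the tool's axes at that moment; what a row does not reach only later rows make up. A row lasts 1/8 s, in which the tool goes at most 62.5 mm and 10.7 degrees, less where a joint would pass 70% of its speed; a pose out of reach is approached as far as the arm can. A call with a gripper value outside its range is refused whole. The fingers move at their own pace and stop on an object; the grip force is fixed at half the most. Time passes only in rows, so rows that repeat a pose let the fingers close. It gives the time, the measured TCP pose, the force and the opening at its end, in the units of the state.
- r.state(): the state, without advancing time (a new reading comes with each control period).
- r.get_image(name): name is "scene" or "side" or "wrist"; returns (picture, depth): 480x640x3 uint8, red, green, blue; 480x640 float32, mm along the optical axis (not along the pixel's ray), 0 where there is no reading.
- r.camera_model(name): a dict with "K" (3x3 intrinsics, pixels), "R" (3x3) and "t" (3): a world point X has camera coordinates R X + t. Camera axes: x right, y down, z forward; pixel columns grow to the right and rows downward; lengths in mm; the calibration is good to about 2 mm. A picture is of the moment at which its call begins: read the wrist's pose just before it. camera_model takes no time and is no camera call; for the wrist camera it gives the pose at the moment of the call.
- r.sign_off(): hands the job in, once; it reports no verdict.
Trained networks look in the newest picture that a camera, given by its name, has taken for a name from the list of things; names that differ only in an ending like _2 or _b are one class to them, and where a whole thing is asked for, a point or a joint stands for the part that bears it (a point fixed in the world has none). Each returns a list of dicts, best first, with "p" (0 to 1); they miss things now and then, are a little off and sometimes report something else, mostly with a low value. They report only what shows in the picture. A call takes as long as a camera call.
- r.silhouettes(camera, name): "region" (480x640 bool, what is visible of it) and "box" ([left, top, right, bottom] in pixels, round what is visible of it).
- r.landmark_of(camera, name): "point" ([row, column] in pixels: a listed point, or the origin of a listed thing).
The state is a dict: "time_s": time; "q": joint angles; "qd": joint speeds; "effort": joint torques, N m; "tool_pos": TCP position; "tool_rot": TCP orientation; "contact_force": force on the tool from outside, world axes, zero at the start; "moment": the same for the moment, N m; "gripper_width": opening from 0.0 (shut) to 1.0 (fully open).
Only numpy, scipy, OpenCV 4.12 (cv2) and the standard library are available. Lean on these libraries where they do the work, as an engineer would, in place of code of your own. Each camera call takes 0.05 s, during which the arm holds its last target.

### The job

The small white cabinet's lift-off door has been washed and stands upright in a drying stand; it is the panel with two steel hinge knuckles on one edge. Take the door out by its top edge, bring it in from the side so that each knuckle hovers just above its own pin on the cabinet, and lower it until both knuckles sit fully down on their pins; do not drop it. Then let go and leave it hanging upright and still; it may stand open at any angle.

Things in the scene. Friction and masses are not known exactly. Their poses are not given: they have to be found in the camera images.
- door: White panel 180 wide, 16 thick, 200 high (mm), ~0.45 kg, two steel ring knuckles on one edge (36 outside, 26 bore, 20 high). Origin: on the rings' upright axis, at the low ring's lower face. x along the door to its free edge (panel x 30..210), z up (panel z -25..175), y across. Grey pull on the -y face, x 178..192, z 50..100. Grip across the thickness, top edge, mid-width (x 120, over its mass).
- knuckle_top (a point): Door's upper ring, centre of its lower face: 130 mm straight above the door's origin, same axes. The door starts upright in a stand, lower edge 12 mm above the counter, rings at its -y end (robot's right); posts 60 mm high flank it with 3 mm play: lift straight up 50 mm or more. A like stand 140 to 220 mm nearer or farther holds a plain shelf panel (190 x 16 x 140 mm), not needed.
- pin_low (a point): Fixed white cabinet's lower hinge pin: centre of the 30 mm round shoulder at its foot, 60 mm above the counter; the door's origin comes here. Pin 15 mm thick, stands 30 mm up, upper 18 mm tapers to 5 mm. x points straight out of the open front (front plane x = -26 mm), z up; cabinet y -22..222 mm, 250 mm high. Door x along this x = door square open, room all round.
- pin_top (a point): Same point at the upper pin, an equal pin 130 mm straight above. The low ring must pass in sideways between the pins: bring the door in, upright, 35 to 95 mm above its hung height (60 is best), from the open front side, then lower. Pins are loose in the rings (5.5 mm all round); the door swings freely and sags up to 5 degrees when let go.

How it is judged:
By the outcome, as a careful person would: the job done as asked, in the order asked, and still so for the second after the job is handed in, with the robot touching nothing.
It also fails if it takes over 42 s, if anything falls off the work surface, if the arm or the gripper's body presses on something with over 40 N, if the wrist force passes 120 N, or if a joint passes its speed limit or range.

## Working session

There is one attempt and no reset: what is moved stays moved. The work goes in short steps, Python scripts to look and compute and a shell command to move; the robot and the scene stay as the last step left them, time stands still between calls to the robot, and variables do not carry over. Pictures are saved under pics/ and viewed, and the job is handed in when it is done.

```bash
ls; mkdir -p pics
python3 - <<'E'
from workcell import r
import cv2, numpy as np
print(r.state(), r.tips_ahead)
for c in ("scene","side","wrist"):
    im,d=r.get_image(c); cv2.imwrite(f"pics/{c}0.png",im[:,:,::-1]); np.save(f"pics/{c}0.npy",d)
    for n in ("door","knuckle_top","pin_low","pin_top"):
        print(c,n,[(round(o["p"],2),np.round(o["point"])) for o in r.landmark_of(c,n)][:3])
    print(c,"sil",[(round(o["p"],2),o["box"]) for o in r.silhouettes(c,"door")][:3])
    m=r.camera_model(c); print((-np.array(m["R"]).T@m["t"]).round(), np.array(m["R"])[2].round(2))
print(r.state()["time_s"])
E
```

```text
pics
{'time_s': 0.0, 'q': array([-2.10376302e-05,  1.26381229e-01, -4.06480473e-02,  1.40539509e+00,
       -5.21982353e-06,  1.57080228e+00]), 'qd': array([ 1.93471972e-04, -8.18793710e-04, -8.70583876e-04, -1.13764187e-04,
       -4.57679216e-05, -9.66679005e-04]), 'effort': array([-1.88969068e-03, -4.35916471e+01,  3.52923596e+01,  1.73015334e-02,
       -7.00984879e-05, -2.14169546e-05]), 'tool_pos': array([ 5.24617211e+02, -1.24486652e-02,  2.55509465e+02]), 'tool_rot': array([ 9.99999669e-01, -1.34912621e-05, -8.14021595e-04,  2.60376973e-06]), 'contact_force': array([-0.40816239, -0.4183625 ,  0.02729189]), 'moment': array([-0.01486281, -0.00683952,  0.02297027]), 'gripper_width': 1.0001285317192905} 25.0
scene door [(0.72, array([342., 384.]))]
scene knuckle_top [(0.63, array([275., 394.]))]
scene pin_low [(0.68, array([271., 162.]))]
scene pin_top [(0.72, array([203., 146.]))]
scene sil [(0.97, [371.2, 242.6, 592.7, 367.6])]
[1109.   91.  678.] [-0.72 -0.16 -0.67]
side door [(0.6, array([285., 390.]))]
side knuckle_top [(0.93, array([226., 404.]))]
side pin_low [(0.7, array([427., 264.]))]
side pin_top [(0.77, array([385., 255.]))]
side sil [(0.8, [380.0, 124.4, 446.4, 287.7])]
[ 750. -385.  684.] [-0.33  0.54 -0.78]
wrist door [(0.65, array([118., 427.]))]
wrist knuckle_top [(0.63, array([115., 494.]))]
wrist pin_low []
wrist pin_top []
wrist sil [(0.56, [401.0, 0.0, 568.2, 153.7])]
[525.  73. 373.] [-0.   -0.29 -0.96]
0.9
```

View pics/scene0.png

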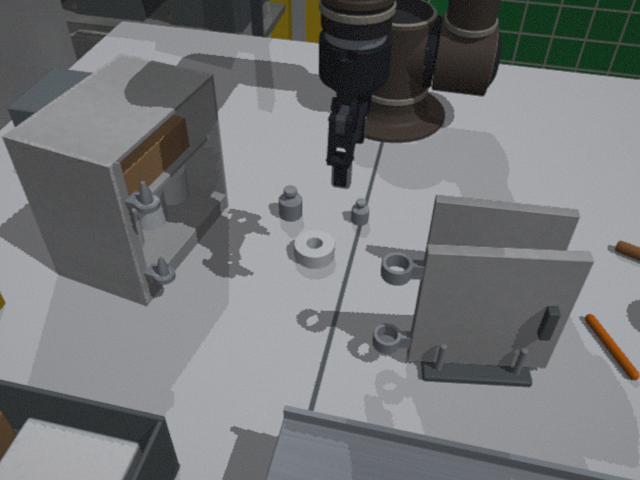

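View pics/side0.png

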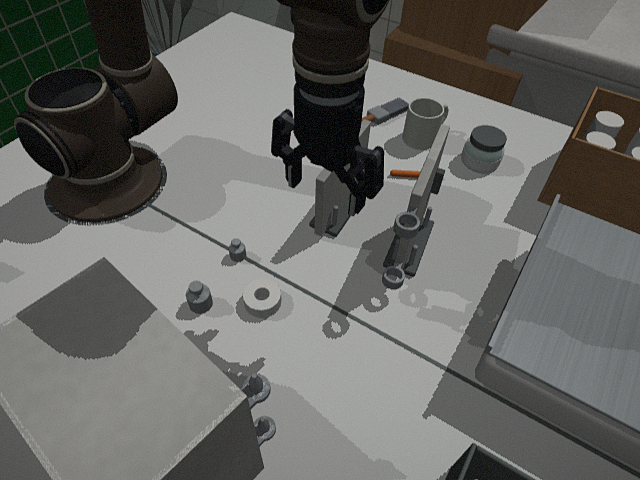

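View pics/wrist0.png

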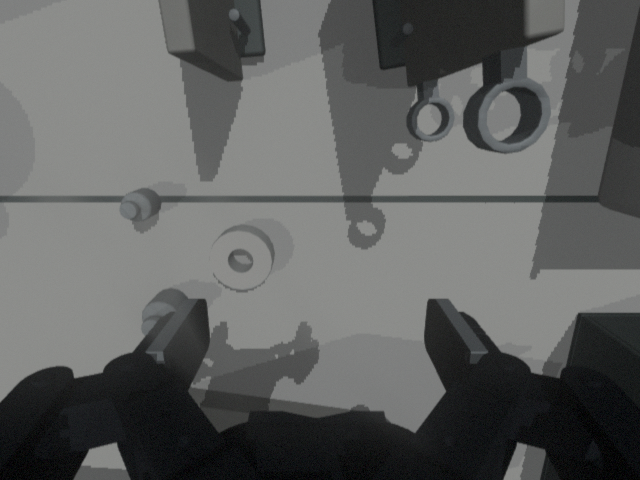

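```bash
cat > h.py <<'E'
import numpy as np, cv2
from workcell import r
def M(c):
    m=r.camera_model(c); return np.array(m["K"]),np.array(m["R"]),np.array(m["t"]).reshape(3)
def cloud(c,d):
    K,R,t=M(c); v,u=np.mgrid[0:480,0:640]
    X=np.stack([(u-K[0,2])/K[0,0]*d,(v-K[1,2])/K[1,1]*d,d],-1)
    W=(X-t)@R; W[d<=0]=np.nan; return W
def proj(c,P):
    K,R,t=M(c); q=(np.atleast_2d(P)@R.T+t)@K.T; return q[:,:2]/q[:,2:]
def tri(obs): # [(cam,(row,col))]
    A=[];b=[]
    for c,(v,u) in obs:
        K,R,t=M(c); d=R.T@np.array([(u-K[0,2])/K[0,0],(v-K[1,2])/K[1,1],1]); d/=np.linalg.norm(d); o=-R.T@t
        Q=np.eye(3)-np.outer(d,d); A.append(Q); b.append(Q@o)
    P=np.linalg.solve(sum(A),sum(b)); 
    return P,[round(float(np.linalg.norm(Q@P-bb)),1) for Q,bb in zip(A,b)]
E
python3 - <<'E'
from h import *
L={"door":((342,384),(285,390),(118,427)),"ktop":((275,394),(226,404),(115,494)),"pl":((271,162),(427,264)),"pt":((203,146),(385,255))}
for n,o in L.items(): print(n,tri(list(zip(("scene","side","wrist"),o))))
d=np.load("pics/scene0.npy"); W=cloud("scene",d)
# door face
def plane(P):
    P=P[~np.isnan(P).any(1)]; 
    for _ in range(5):
        c=P.mean(0); n=np.linalg.svd(P-c,full_matrices=False)[2][2]; e=(P-c)@n; P=P[abs(e)<max(2*e.std(),1)]
    return c.round(1),n.round(4),e.std().round(2)
print("door face",plane(W[265:350,440:535].reshape(-1,3)))
print("top",plane(W[80:120,60:140].reshape(-1,3)))
print("cab side",plane(W[190:260,50:115].reshape(-1,3)))
for v,u in [(252,500),(250,432),(254,585),(245,460),(100,100),(180,420),(262,397)]: print(v,u,W[v,u].round(1))
p=W[60:300,0:240].reshape(-1,3)
E
```

```text
door (array([621.23389624,  74.51549554,  32.28083772]), [3.4, 4.2, 4.4])
ktop (array([620.29586811,  77.14321591, 167.64555156]), [3.7, 2.9, 1.2])
pl (array([ 594.91674928, -242.03253689,   66.06260363]), [0.0, 0.0])
pt (array([ 592.64604086, -241.19760919,  189.33321337]), [2.2, 2.2])
door face (array([611.2, 187.5, 126.4]), array([-9.859e-01, -1.676e-01, -3.000e-04]), np.float64(0.64))
top (array([ 459.9, -364.1,  241.5]), array([-0.2836, -0.2253,  0.9321]), np.float64(10.93))
cab side (array([ 598.1, -343.8,  132.6]), array([-9.861e-01,  1.661e-01, -8.000e-04]), np.float64(0.57))
252 500 [604.1 184.3 211.7]
250 432 [617.9 111.5 211.1]
254 585 [585.9 274.8 212.2]
245 460 [456.4 155.6  76.3]
100 100 [ 475.1 -352.3  250.4]
180 420 [220.2  83.7   1. ]
262 397 [608.7  75.3 174.3]
```

```bash
cat > m.py <<'E'
from h import *
d=np.load("pics/scene0.npy"); W=cloud("scene",d)
P=W.reshape(-1,3); P=P[~np.isnan(P).any(1)]
n=np.array([.9859,.1676,0]);n/=np.linalg.norm(n); ex=np.array([-n[1],n[0],0])
off=np.array([611.2,187.5,0])@n
m=(abs(P@n-off)<2.5)&(P[:,2]>45)&(P[:,2]<205)
s=P[m]@ex; print("door s range",np.percentile(s,[.3,1,50,99,99.7]), "off",off)
for z0 in range(50,200,30):
    k=m&(abs(P[:,2]-z0)<8); print(z0,np.percentile(P[k]@ex,[0,1,99,100]).round(1),k.sum())
k=(abs(P@n-off)<2.5)&(P@ex>90); 
zz=P[k][:,2]; print("ztop",np.percentile(zz,[99,99.9]))
# cabinet
n2=np.array([.9861,-.1661,0]);n2/=np.linalg.norm(n2); cx=np.array([-n2[1],n2[0],0]); 
off2=np.array([598.1,-343.8,0])@n2
for z0 in range(50,250,30):
    k=(abs(P@n2-off2)<2.5)&(abs(P[:,2]-z0)<8); print(z0,np.percentile(P[k]@cx,[0,1,99,100]).round(1),k.sum())
k=(abs(P@n2-off2)<2.5)&(P[:,1]<-220);print("ztop",np.percentile(P[k][:,2],[99,99.9]))
# pin near points
a=P@n2-off2
fx=None
for nm,(v,u) in {"pt":(203,146),"pl":(271,162)}.items():
    Q=W[v-22:v+15,u-22:u+22].reshape(-1,3); print(nm,"pred")
E
python3 m.py
```

```text
door s range [-44.88184702 -12.76349685  84.63520181 177.21768855 178.65951595] off 633.9790048614097
50 [-47.2 -45.5 177.2 179.3] 941
80 [ -0.2   1.3 177.4 179.1] 1063
110 [ -0.3   1.2 177.4 179.8] 1164
140 [-1.000e-01  1.400e+00  1.769e+02  1.794e+02] 1418
170 [-47.  -43.2 176.8 180.3] 1629
ztop [212.05842658 213.27848092]
50 [-326.7 -324.5 -166.1 -165.2] 639
80 [-327.1 -324.8 -166.4 -165.3] 690
110 [-328.1 -324.8 -166.3 -165.2] 733
140 [-326.4 -324.9 -166.5 -165. ] 796
170 [-326.2 -324.6 -167.  -165.4] 847
200 [-327.3 -324.6 -166.7 -165.5] 926
230 [-326.8 -324.6 -166.7 -164.9] 1010
ztop [250.25212642 251.59373871]
pt pred
pl pred
```

```bash
python3 -m creep '[[[0.6,-1.6,0,0,0,-0.5,1],[1.285,-3.23,0,0,0,-0.965,1],[1.285,-3.23,0,0,0,-0.965,1],[1.285,-3.23,0,0,0,-0.965,1],[1.285,-3.23,0,0,0,-0.965,1]]]'
python3 - <<'E'
from h import *
im,d=r.get_image("wrist"); cv2.imwrite("pics/w1.png",im[:,:,::-1])
s=r.state(); print(s["time_s"],s["tool_pos"],s["tool_rot"],s["qd"].round(3))
E
```

```text
time_s: 1.52
tool_pos: [602.2, 194.8, 255.5]
tool_rot: [0.996, 0.085, -0.001, 0.0]
contact_force: [-0.8, -0.4, -0.1]
gripper_width: 0.999
1.575 [601.90389413 193.67087392 255.91278333] [ 9.96429851e-01  8.44228212e-02 -4.49905863e-04  3.68861543e-04] [-0.026 -0.024 -0.015  0.002 -0.001 -0.001]
```

View pics/w1.png

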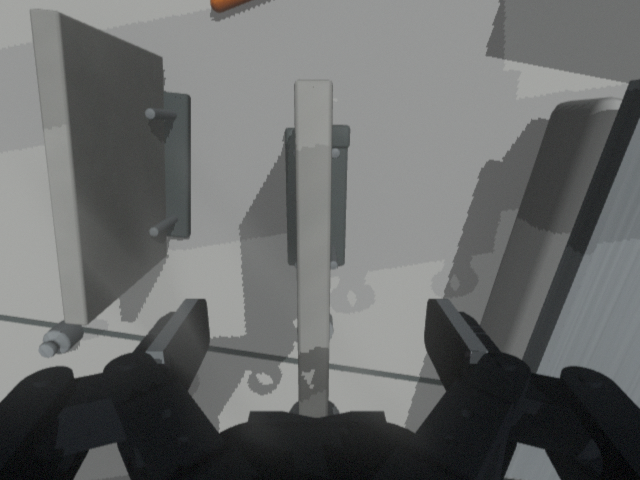

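The door's top edge shows as an upright strip at columns 297–332, centred between the jaws (205 and 428). I'll descend and close.

```bash
python3 -m creep '[[[0,0,0.5,0,0,0,1],[0,0,0.95,0,0,0,1],[0,0,0.95,0,0,0,1],[0,0,0.95,0,0,0,-1],[0,0,0.95,0,0,0,-1]]]'
python3 -m creep '[[[0,0,0,0,0,0,-1],[0,0,0,0,0,0,-1],[0,0,0,0,0,0,-1],[0,0,0,0,0,0,-1]]]'
```

```text
time_s: 2.2
tool_pos: [602.7, 193.5, 201.1]
tool_rot: [0.996, 0.084, 0.001, -0.0]
contact_force: [-0.0, -0.4, 0.5]
gripper_width: 0.607
time_s: 2.7
tool_pos: [602.2, 194.0, 200.0]
tool_rot: [0.996, 0.084, 0.0, -0.0]
contact_force: [-1.5, -0.6, 5.0]
gripper_width: 0.181
```

```bash
python3 -m creep '[[[0,0,-0.2,0,0,0,-1],[0,0,-0.5,0,0,0,-1],[0,0,-0.9,0,0,0,-1],[0,0,-1.25,0,0,0,-1],[0,0,-1.4,0,0,0,-1]]]'
python3 - <<'E'
from h import *
s=r.state(); print(s["time_s"],s["tool_pos"],s["contact_force"],s["gripper_width"])
for c in ("scene","wrist"):
    im,d=r.get_image(c); cv2.imwrite(f"pics/{c}2.png",im[:,:,::-1]); np.save(f"pics/{c}2.npy",d)
E
```

```text
time_s: 3.32
tool_pos: [602.3, 193.9, 284.2]
tool_rot: [0.996, 0.084, 0.0, -0.0]
contact_force: [0.1, -0.5, -3.6]
gripper_width: 0.181
3.325 [602.34462136 193.87553476 284.23739616] [ 0.1069052  -0.50354244 -3.61827883] 0.1808163846812004
```

View pics/scene2.png

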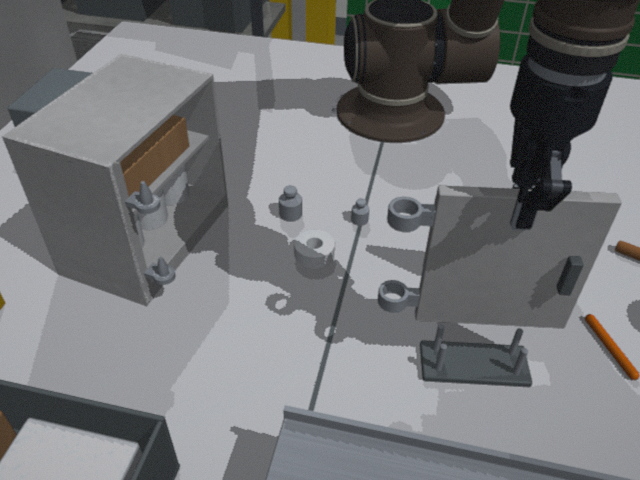

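The door is lifted clear of the stand, held at its top edge near column 530, with its rings at (405,213) and (393,295). Next I'll measure it in the hand.

```bash
cat > dm.py <<'E'
from h import *
def doorfit(W,seed):
    """seed: region array of px (v0,v1,u0,u1) on face"""
    v0,v1,u0,u1=seed
    Q=W[v0:v1,u0:u1].reshape(-1,3);Q=Q[~np.isnan(Q).any(1)]
    for _ in range(6):
        c=Q.mean(0);n=np.linalg.svd(Q-c,full_matrices=False)[2][2];e=(Q-c)@n;Q=Q[abs(e)<max(2*e.std(),1)]
    if n[0]<0:n=-n
    P=W.reshape(-1,3);P=P[~np.isnan(P).any(1)]
    # in-plane
    up=np.array([0,0,1.])-n[2]*n;up/=np.linalg.norm(up);ex=np.cross(n,-up)*-1
    m=(abs((P-c)@n)<2.5)
    F=np.stack([(P[m]-c)@ex,(P[m]-c)@up],1);F=F[(abs(F)<200).all(1)]
    # keep the connected panel: edges by line fit. bottom & top edge in bins of s, left & right in bins of h
    return c,n,ex,up,F
def edges(F,lo,hi,axis,step=10):
    out=[]
    for a in np.arange(lo,hi,step):
        k=F[abs(F[:,1-axis]-a)<step/2][:,axis]
        if len(k)>10: out.append((a,k.min(),k.max()))
    return np.array(out).round(1)
E
python3 - <<'E'
from dm import *
W=cloud("scene",np.load("pics/scene2.npy"))
c,n,ex,up,F=doorfit(W,(225,310,440,510))
print(c.round(1),n.round(4),ex.round(4),up.round(3))
print("tilt about ex deg",np.degrees(np.arcsin(n[2])),"az",np.degrees(np.arctan2(n[1],n[0])))
F=F[(F[:,1]>-120)&(F[:,1]<130)]
print(edges(F,-60,60,0,15)); print(edges(F,-40,110,1,15))
E
```

```text
[617.2 160.5 194.2] [ 0.9857  0.1688 -0.0018] [ 0.1688 -0.9857 -0.    ] [0.002 0.    1.   ]
tilt about ex deg -0.1018194769237461 az 9.715738544284891
[[ -60.  -124.8  102. ]
 [ -45.  -124.5  101.3]
 [ -30.  -124.8   54.9]
 [ -15.  -124.5   55. ]
 [   0.  -125.    54.8]
 [  15.  -124.7   55.1]
 [  30.  -125.2   55. ]
 [  45.  -124.9   55.1]]
[[-40.  -97.6  84.6]
 [-25.  -97.4 119.3]
 [-10.  -98.3 103.3]
 [  5.  -98.  103.8]
 [ 20.  -97.1 103.3]
 [ 35.  -97.1 103.7]
 [ 50.  -97.7 103.9]
 [ 65.  -72.5  78.7]
 [ 95.  -71.   78.3]]
```

```bash
python3 -m creep '[[[-0.03,0.5,0,0,0,0.3,-1],[-0.07,1.3,0,0,0,0.7,-1],[-0.11,2.2,0,0,0,1.2,-1],[-0.15,3.1,0,0,0,1.6,-1],[-0.17,3.656,0,0,0,1.927,-1]]]'
python3 -m creep '[[[0,0,0,0,0,0,-1],[0,0,0,0,0,0,-1]]]'
python3 - <<'E'
from h import *
for c in ("scene","side"):
    im,d=r.get_image(c); cv2.imwrite(f"pics/{c}3.png",im[:,:,::-1]); np.save(f"pics/{c}3.npy",d)
s=r.state(); print(s["time_s"],s["tool_pos"],s["tool_rot"],s["contact_force"],s["gripper_width"])
E
```

```text
time_s: 4.05
tool_pos: [628.4, -26.6, 281.8]
tool_rot: [0.996, -0.086, -0.001, 0.0]
contact_force: [0.7, 0.2, -3.8]
gripper_width: 0.18
time_s: 4.3
tool_pos: [628.5, -23.9, 282.3]
tool_rot: [0.996, -0.084, -0.001, -0.0]
contact_force: [0.1, 0.1, -3.0]
gripper_width: 0.182
4.4 [628.58543884 -23.16029569 282.78171217] [ 9.96538904e-01 -8.31262731e-02 -4.70188420e-04 -1.20621413e-04] [ 0.05290613  0.06148278 -3.94907033] 0.17659582415497244
```

View pics/scene3.png

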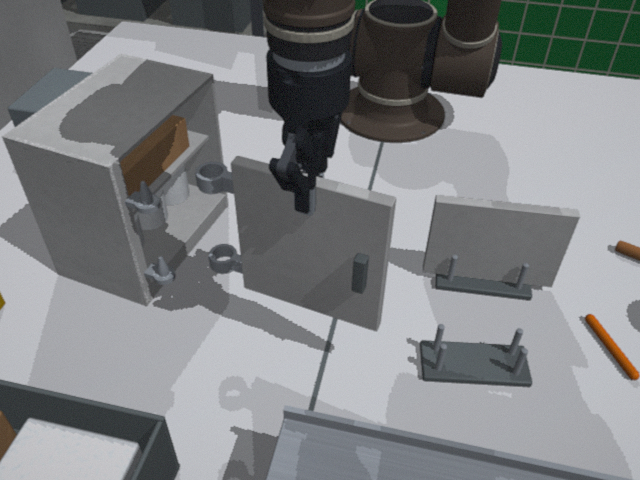

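View pics/side3.png

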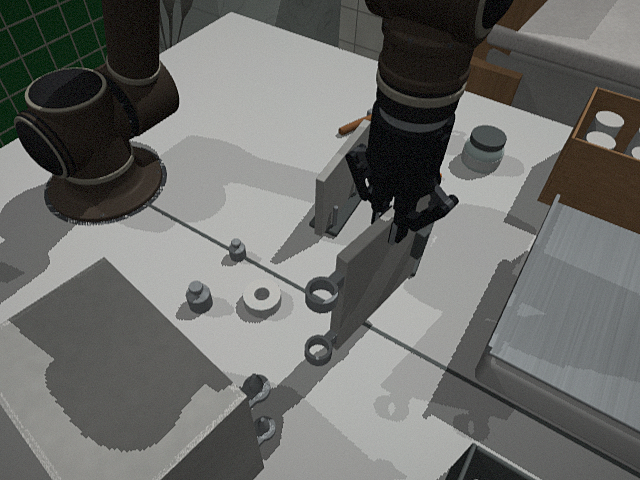

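Run:
```python
from dm import *
W=cloud("scene",np.load("pics/scene3.npy"))
c,n,ex,up,F=doorfit(W,(215,285,260,345))
print(c.round(1),n.round(4),"az",np.degrees(np.arctan2(n[1],n[0])),"tilt",np.degrees(np.arcsin(n[2])))
F=F[(F[:,1]>-130)&(F[:,1]<130)]
print(edges(F,-70,70,0,15)); print(edges(F,-60,60,1,15))
near=ex*1.0
E3=np.eye(3)
pin=np.array([593.3,-241.4,60]); 
for c_ in ("scene","side"):
    im=cv2.imread(f"pics/{c_}3.png"); 
    pts=[pin+[0,0,h] for h in (0,30,130,160)]
    uv=proj(c_,pts)
    u0,v0=int(uv[:,0].mean())-65,int(uv[:,1].mean())-75
    S=4; big=cv2.resize(im[v0:v0+150,u0:u0+150],None,fx=S,fy=S,interpolation=cv2.INTER_CUBIC)
    for q in uv: cv2.circle(big,tuple(int((a-b+.5)*S) for a,b in zip(q,(u0,v0))),4,(0,0,255),1)
    # rings: r=15 shoulder circles
    for h in (0,130):
        cc=proj(c_,[pin+[15*np.cos(a),15*np.sin(a),h] for a in np.linspace(0,6.28,40)])
        for q in cc: cv2.circle(big,tuple(int((a-b+.5)*S) for a,b in zip(q,(u0,v0))),1,(0,255,0),-1)
    cv2.imwrite(f"pics/pin_{c_}.png",big)
```

```text
[637.  -31.8 196. ] [ 0.986  -0.1669 -0.0034] az -9.607460386389487 tilt -0.19485859634976233
[[-70.  -96.8 128.2]
 [-55.  -96.8 129.3]
 [-40.  -96.7  82.8]
 [-25.  -96.6  83.1]
 [-10.  -96.9  82.4]
 [  5.  -97.   82.8]
 [ 20.  -97.   82.8]
 [ 35.  -96.8  82.7]
 [ 50.  -97.  128.2]
 [ 65.  -97.1 129. ]]
[[ -60.  -101.7  100.1]
 [ -45.  -101.2  100.1]
 [ -30.  -101.4   99.9]
 [ -15.  -102.7  129.6]
 [   0.  -101.6   56.3]
 [  15.  -100.7   82.1]
 [  30.  -100.9   99.3]
 [  45.  -100.5   99.8]]
```

View pics/pin_scene.png

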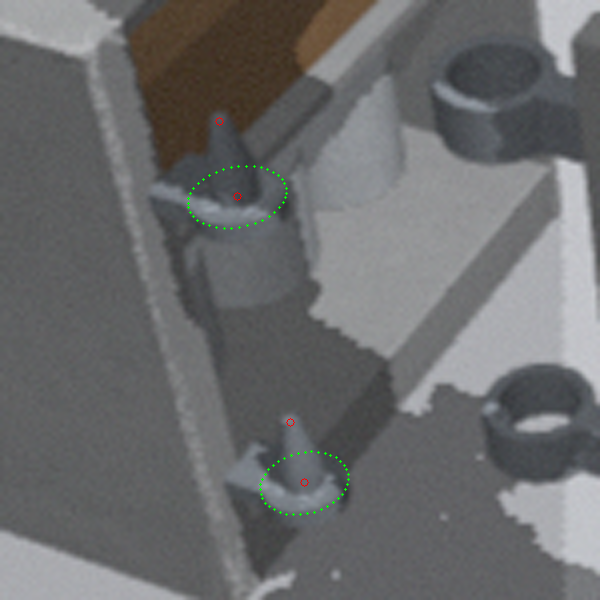

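View pics/pin_side.png

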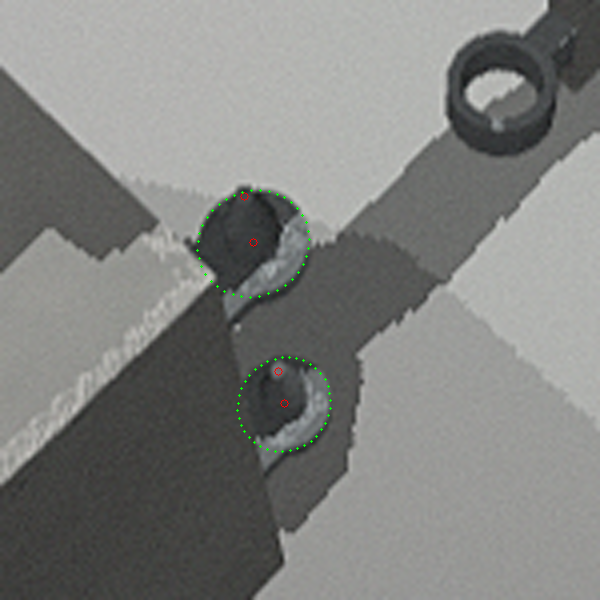

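The picture shows the door upright near columns 235–390, and the predicted pin circles lie on the shoulders in both views. Next is moving the rings in over the pins: 101 mm along tool y.

```bash
python3 -m creep '[[[0,0.4,0,0,0,0,-1],[0,0.9,0,0,0,0,-1],[0,1.35,0,0,0,0,-1],[0,1.6,0,0,0,0,-1],[0,1.675,0,0,0,0,-1]]]'
python3 -m creep '[[[0,0,0,0,0,0,-1],[0,0,0,0,0,0,-1]]]'
cat > chk.py <<'E'
from dm import *
import sys
k=sys.argv[1]; seed=tuple(map(int,sys.argv[2].split(",")))
D={}
for c in ("scene","side"):
    im,d=r.get_image(c); cv2.imwrite(f"pics/{c}{k}.png",im[:,:,::-1]); D[c]=d
s=r.state(); print(s["time_s"],s["tool_pos"].round(1),s["contact_force"].round(1),s["gripper_width"],abs(s["qd"]).max().round(4))
W=cloud("scene",D["scene"]); c,n,ex,up,F=doorfit(W,seed)
print(c.round(1),n.round(4),"az",np.degrees(np.arctan2(n[1],n[0])).round(2),"tilt",np.degrees(np.arcsin(n[2])).round(2))
F=F[(F[:,1]>-115)&(F[:,1]<110)]
e1=edges(F,-60,60,0,15); e2=edges(F,-60,40,1,15); print(e1.tolist(),e2.tolist())
a,b=np.median(e1[:,1]),np.median(e1[:,2]); g=np.median(e2[:,1])
o=c+ex*(a+30+179.5)-8*n if a<-60 else None
if o is not None:
    o[2]=c[2]+g+25; print("origin(from free edge)",o.round(1),"from ring edge",(c+ex*(b+29.7)-8*n).round(1), "ringside edge",b)
pin=np.array([593.3,-241.4,60])
for cn in ("scene","side"):
    im=cv2.imread(f"pics/{cn}{k}.png"); uv=proj(cn,[pin+[0,0,h] for h in (0,30,130,160)])
    u0,v0=int(uv[:,0].mean())-65,int(uv[:,1].mean())-90; S=4
    big=cv2.resize(im[v0:v0+150,u0:u0+150],None,fx=S,fy=S,interpolation=cv2.INTER_CUBIC); cv2.imwrite(f"pics/z{cn}{k}.png",big)
E
python3 chk.py 4 200,270,210,270
```

```text
time_s: 5.03
tool_pos: [612.0, -123.1, 283.3]
tool_rot: [0.996, -0.084, -0.0, -0.0]
contact_force: [-0.2, 0.6, -2.9]
gripper_width: 0.18
time_s: 5.28
tool_pos: [612.2, -122.4, 283.3]
tool_rot: [0.997, -0.083, 0.0, -0.0]
contact_force: [-1.0, 0.2, -3.8]
gripper_width: 0.178
5.375 [ 612.1 -122.5  283.3] [-0.3  0.  -3.7] 0.18387948477053795 0.0039
[ 624.2 -110.6  190. ] [ 0.9861 -0.1664 -0.0025] az -9.58 tilt -0.14
[[-60.0, -77.0, 163.6], [-45.0, -77.4, 163.2], [-30.0, -77.1, 163.1], [-15.0, -77.3, 161.9], [0.0, -77.5, 163.5], [15.0, -77.0, 162.9], [30.0, -77.6, 163.2], [45.0, -77.2, 161.9]] [[-60.0, -95.9, 106.6], [-45.0, -93.8, 107.4], [-30.0, -94.2, 107.0], [-15.0, -94.1, 106.2], [0.0, -94.6, 107.1], [15.0, -94.2, 65.5], [30.0, -93.9, 88.1]]
origin(from free edge) [ 594.3 -239.6  120.8] from ring edge [ 584.2 -299.4  190. ] ringside edge 163.14999999999998
```

View pics/scene4.png

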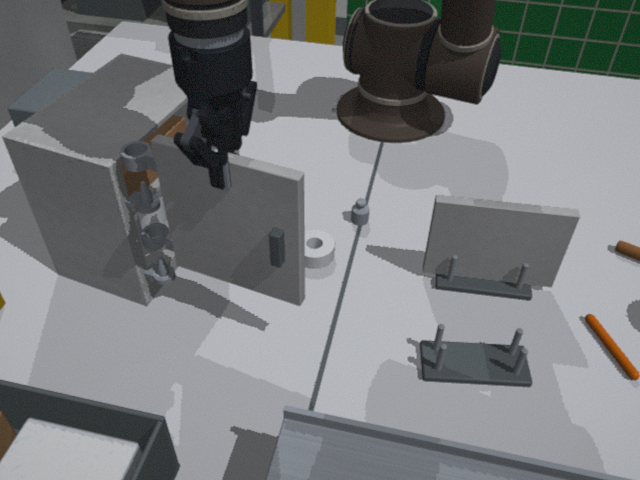

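View pics/zscene4.png

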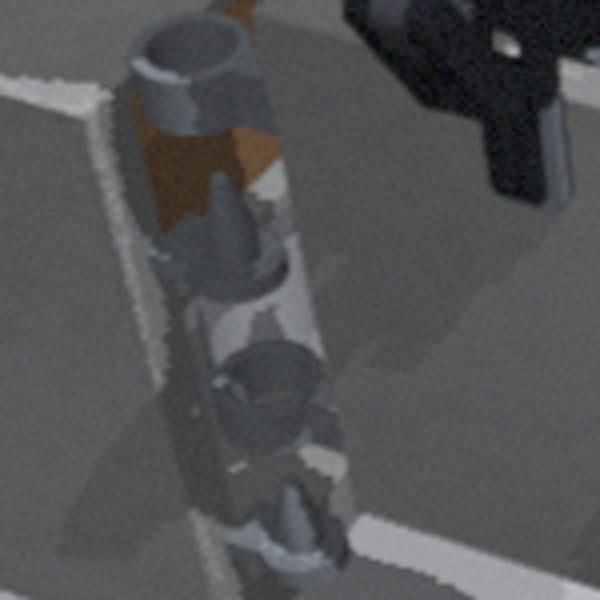

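View pics/zside4.png

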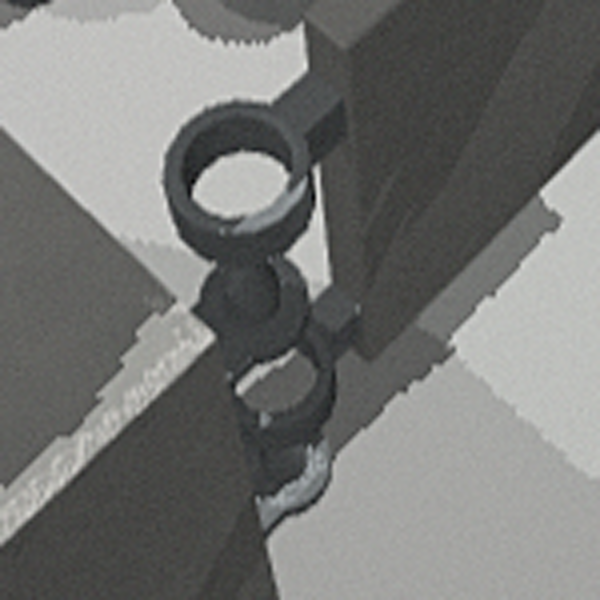

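Run:
```python
from h import *
out=[]
for cn in ("scene","side"):
    im=cv2.imread(f"pics/{cn}4.png"); pin=np.array([593.3,-241.4,60]); uv=proj(cn,[pin+[0,0,h] for h in (0,30,130,160)])
    u0,v0=int(uv[:,0].mean())-55,int(uv[:,1].mean())-95; S=4
    big=cv2.resize(im[v0:v0+150,u0:u0+100],None,fx=S,fy=S,interpolation=cv2.INTER_CUBIC)
    def dr(P,col):
        for q in proj(cn,P): cv2.circle(big,tuple(int((a-b+.5)*S) for a,b in zip(q,(u0,v0))),1,col,-1)
    A=np.linspace(0,6.28,90); C=lambda o,rr,z:[o+[rr*np.cos(a),rr*np.sin(a),z-o[2]] for a in A]
    o=np.array([594.3,-239.6,121.])
    for b in (0,130): dr(C(o,18,121+b+20),(0,0,255)); dr(C(o,13,121+b+20),(0,0,255)); dr(C(pin,15,60+b),(0,255,0)); dr(C(pin,2.5,90+b),(0,255,0))
    out.append(big)
cv2.imwrite("pics/ov4.png",np.hstack(out))
```

```text
(no output)
```

View pics/ov4.png

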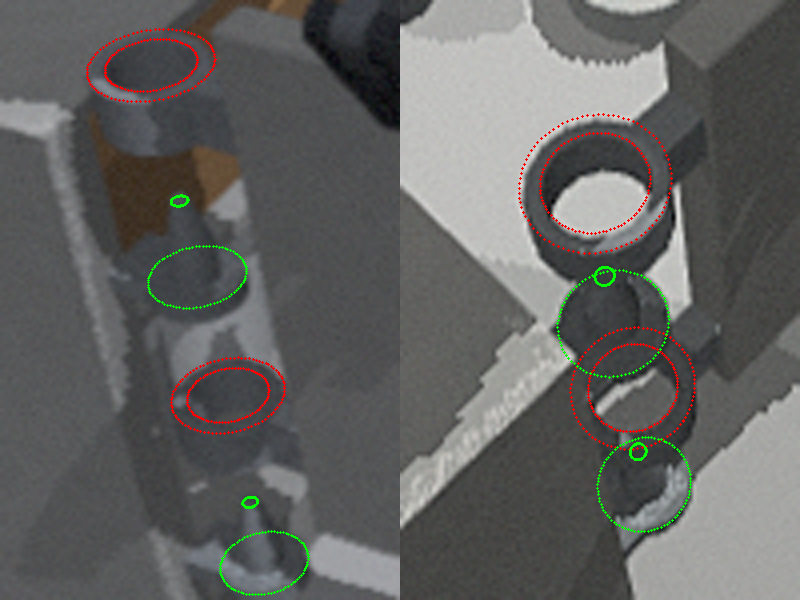

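The overlay agrees with the real rings and pins to within about 1.5 mm, so I'll make a small correction and lower in stages.

```bash
python3 -m creep '[[[-0.01,0.025,0.1,0,0,0,-1],[-0.01,0.025,0.25,0,0,0,-1],[-0.01,0.025,0.4,0,0,0,-1],[-0.01,0.025,0.45,0,0,0,-1],[-0.01,0.025,0.45,0,0,0,-1]]]'
python3 chk.py 5 215,280,210,270
```

```text
time_s: 6.0
tool_pos: [611.0, -124.6, 255.9]
tool_rot: [0.996, -0.084, -0.0, -0.0]
contact_force: [0.4, 0.4, -3.8]
gripper_width: 0.178
6.1 [ 611.2 -124.7  256.6] [ 0.5 -0.2 -3. ] 0.17863369776371488 0.0038
[ 623.  -113.   167.9] [ 0.986  -0.1668 -0.0024] az -9.6 tilt -0.14
[[-60.0, -77.7, 159.8], [-45.0, -77.5, 159.1], [-30.0, -77.2, 160.5], [-15.0, -77.0, 159.3], [0.0, -77.4, 161.1], [15.0, -77.7, 159.5], [30.0, -77.5, 160.3], [45.0, -77.7, 160.0]] [[-60.0, -99.8, 102.6], [-45.0, -98.5, 101.3], [-30.0, -99.5, 101.8], [-15.0, -99.1, 101.5], [0.0, -99.2, 101.8], [15.0, -99.9, 58.1], [30.0, -100.1, 81.3]]
origin(from free edge) [ 593.1 -241.8   93.4] from ring edge [ 583.5 -298.6  168. ] ringside edge 159.9
```

View pics/zscene5.png

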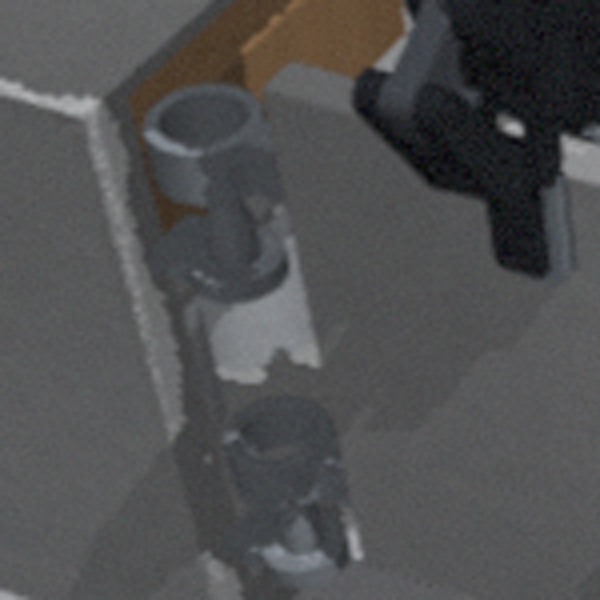

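View pics/zside5.png

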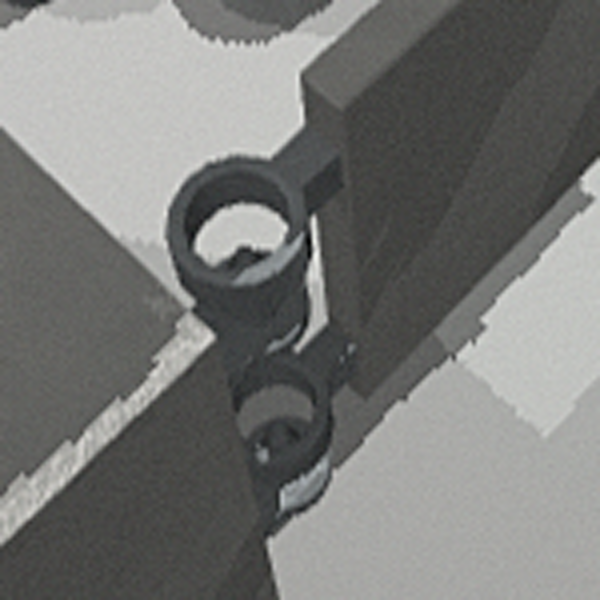

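Both pin tips show centred inside their rings, at (245,260) and (275,435) in the side zoom. I'll continue down.

```bash
python3 -m creep '[[[0,0,0.08,0,0,0,-1],[0,0,0.18,0,0,0,-1],[0,0,0.28,0,0,0,-1],[0,0,0.38,0,0,0,-1],[0,0,0.42,0,0,0,-1]]]'
python3 chk.py 6 235,290,210,270
```

```text
time_s: 6.72
tool_pos: [610.9, -124.6, 230.4]
tool_rot: [0.996, -0.084, -0.0, -0.0]
contact_force: [-0.4, -0.5, -4.0]
gripper_width: 0.183
6.825 [ 611.  -124.6  230.7] [-0.3 -0.5 -3.6] 0.17994708983773341 0.0113
[ 622.5 -115.1  141.4] [ 0.9861 -0.1658 -0.0038] az -9.55 tilt -0.22
[[-60.0, -79.2, 158.2], [-45.0, -79.3, 157.9], [-30.0, -80.1, 157.7], [-15.0, -79.6, 158.5], [0.0, -79.7, 158.5], [15.0, -79.4, 157.6], [30.0, -79.7, 157.6], [45.0, -80.0, 158.0]] [[-60.0, -99.7, 102.9], [-45.0, -98.9, 102.4], [-30.0, -96.7, 102.4], [-15.0, -99.9, 102.9], [0.0, -99.7, 102.2], [15.0, -97.8, 57.6], [30.0, -99.2, 81.4]]
origin(from free edge) [ 593.1 -241.9   67.2] from ring edge [ 583.5 -298.9  141.4] ringside edge 157.95
```

View pics/zside6.png

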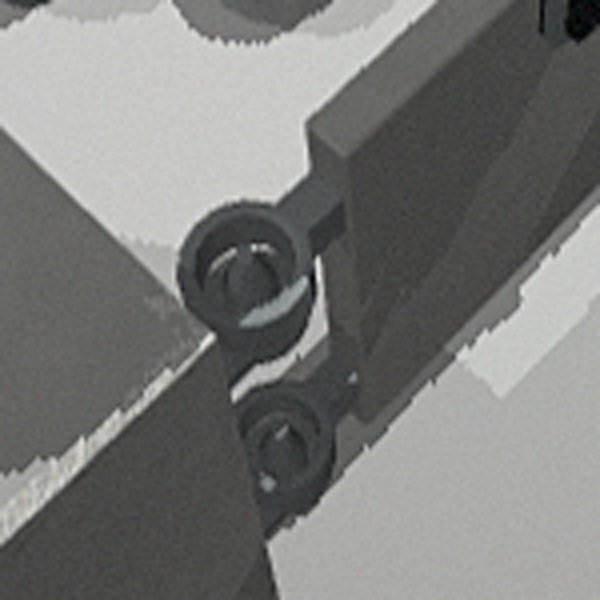

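Both rings are threaded and there is no side force. The last 7 mm I'll take slowly until contact.

```bash
python3 -m creep '[[[0,0,0.03,0,0,0,-1],[0,0,0.06,0,0,0,-1],[0,0,0.09,0,0,0,-1],[0,0,0.1,0,0,0,-1]]]'
python3 -m creep '[[[0,0,0.01,0,0,0,-1],[0,0,0.02,0,0,0,-1],[0,0,0.02,0,0,0,-1]]]'
```

```text
time_s: 7.32
tool_pos: [611.1, -124.6, 224.9]
tool_rot: [0.996, -0.084, -0.0, -0.0]
contact_force: [0.6, -0.7, -4.6]
gripper_width: 0.182
time_s: 7.7
tool_pos: [611.2, -124.6, 223.9]
tool_rot: [0.996, -0.084, -0.0, 0.0]
contact_force: [0.4, 0.5, -4.2]
gripper_width: 0.178
```

```bash
python3 -m creep '[[[0,0,0.01,0,0,0,-1],[0,0,0.02,0,0,0,-1],[0,0,0.02,0,0,0,-1]]]'
python3 -m creep '[[[0,0,0.01,0,0,0,-1],[0,0,0.02,0,0,0,-1],[0,0,0.02,0,0,0,-1]]]'
```

```text
time_s: 8.07
tool_pos: [611.2, -124.6, 222.9]
tool_rot: [0.996, -0.084, 0.0, 0.0]
contact_force: [-0.5, -0.2, -3.6]
gripper_width: 0.18
time_s: 8.45
tool_pos: [611.4, -124.6, 222.4]
tool_rot: [0.996, -0.084, 0.001, 0.0]
contact_force: [-0.2, 2.3, 5.2]
gripper_width: 0.179
```

Contact force has risen to +5 N at the expected height, so the door is seated. Releasing.

```bash
python3 -m creep '[[[0,0,0,0,0,0,-0.45],[0,0,0,0,0,0,-0.3],[0,0,0,0,0,0,-0.1],[0,0,0,0,0,0,0],[0,0,0,0,0,0,0]]]'
python3 chk.py 7 245,300,210,270
```

```text
time_s: 9.07
tool_pos: [611.2, -124.7, 221.4]
tool_rot: [0.996, -0.084, -0.0, -0.0]
contact_force: [-0.3, 0.7, 0.2]
gripper_width: 0.5
9.175 [ 611.2 -124.6  221.5] [-0.3 -0.4 -0.2] 0.5011653192207015 0.0019
[ 623.  -115.9  123.7] [ 9.857e-01 -1.683e-01  6.000e-04] az -9.69 tilt 0.04
[[-60.0, -76.6, 157.4], [-45.0, -77.7, 157.2], [-30.0, -78.7, 157.6], [-15.0, -79.8, 157.2], [0.0, -81.0, 157.5], [15.0, -82.7, 156.6], [30.0, -83.5, 157.9], [45.0, -85.2, 157.7]] [[-60.0, -101.1, 100.6], [-45.0, -101.6, 101.1], [-30.0, -98.8, 101.8], [-15.0, -98.7, 104.5], [0.0, -96.0, 104.8], [15.0, -96.0, 104.4], [30.0, -93.9, 105.5]]
origin(from free edge) [ 593.4 -241.8   50. ] from ring edge [ 583.6 -299.   123.7] ringside edge 157.45
```

View pics/scene7.png

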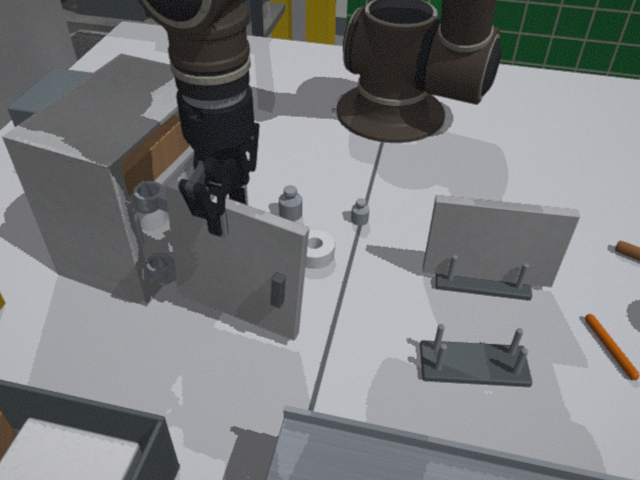

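View pics/side7.png

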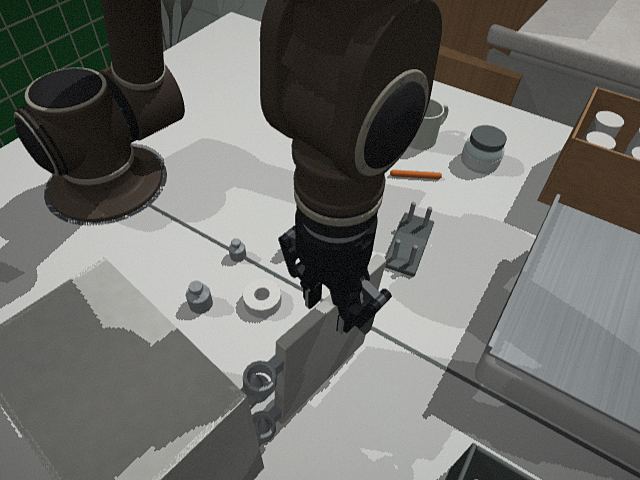

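The door has sagged about 4–5°, as foreseen, and hangs on both pins with the jaws clear of it. Now withdrawing straight up.

```bash
python3 -m creep '[[[0,0,-0.4,0,0,0,0],[0,0,-1,0,0,0,0],[0,0,-1.7,0,0,0,0],[0,0,-2,0,0,0,0],[0,0,-2,0,0,0,0]]]'
python3 chk.py 8 245,300,210,270
python3 -m creep '[[[0,0,0,0,0,0,0],[0,0,0,0,0,0,0],[0,0,0,0,0,0,0],[0,0,0,0,0,0,0],[0,0,0,0,0,0,0]]]'
python3 chk.py 9 245,300,210,270
```

```text
time_s: 9.8
tool_pos: [611.7, -124.7, 343.0]
tool_rot: [0.996, -0.084, 0.002, 0.0]
contact_force: [0.5, 0.0, -0.4]
gripper_width: 0.501
9.9 [ 611.2 -124.6  340.6] [ 0.1  0.1 -1.4] 0.4965230908920503 0.0227
[ 623.3 -115.9  124.1] [ 9.854e-01 -1.701e-01 -8.000e-04] az -9.79 tilt -0.05
[[-60.0, -76.7, 157.6], [-45.0, -77.9, 157.5], [-30.0, -78.5, 157.0], [-15.0, -79.6, 156.8], [0.0, -81.2, 156.6], [15.0, -82.3, 157.1], [30.0, -83.5, 157.6], [45.0, -84.4, 157.5]] [[-60.0, -101.8, 99.8], [-45.0, -101.9, 100.9], [-30.0, -100.7, 101.7], [-15.0, -98.4, 103.1], [0.0, -98.3, 103.9], [15.0, -95.8, 105.2], [30.0, -95.6, 106.9]]
origin(from free edge) [ 593.5 -241.8   50.7] from ring edge [ 583.6 -298.8  124.1] ringside edge 157.3
time_s: 10.52
tool_pos: [611.2, -124.6, 341.4]
tool_rot: [0.996, -0.084, -0.0, 0.0]
contact_force: [0.5, 1.0, 0.5]
gripper_width: 0.5
10.625 [ 611.2 -124.6  341.5] [ 0.4 -0.5 -0.1] 0.501915459642791 0.0015
[ 623.7 -115.3  124.8] [ 9.848e-01 -1.735e-01 -2.000e-04] az -9.99 tilt -0.01
[[-60.0, -75.9, 157.7], [-45.0, -77.2, 158.2], [-30.0, -77.9, 157.9], [-15.0, -79.5, 157.5], [0.0, -81.0, 157.7], [15.0, -81.9, 157.6], [30.0, -82.5, 157.9], [45.0, -83.9, 158.3]] [[-60.0, -102.0, 98.9], [-45.0, -102.7, 99.8], [-30.0, -100.9, 100.9], [-15.0, -99.0, 102.4], [0.0, -98.0, 103.4], [15.0, -98.0, 104.2], [30.0, -96.3, 105.3]]
origin(from free edge) [ 593.4 -241.2   50.8] from ring edge [ 583.2 -298.6  124.8] ringside edge 157.8
```

View pics/zscene9.png

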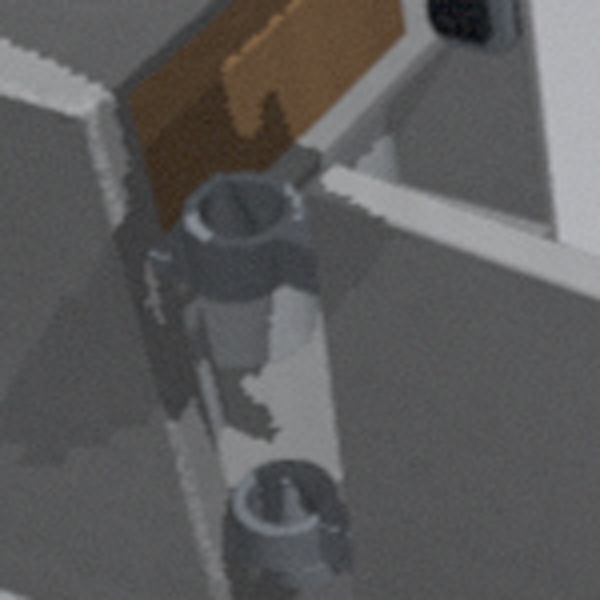

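View pics/scene9.png

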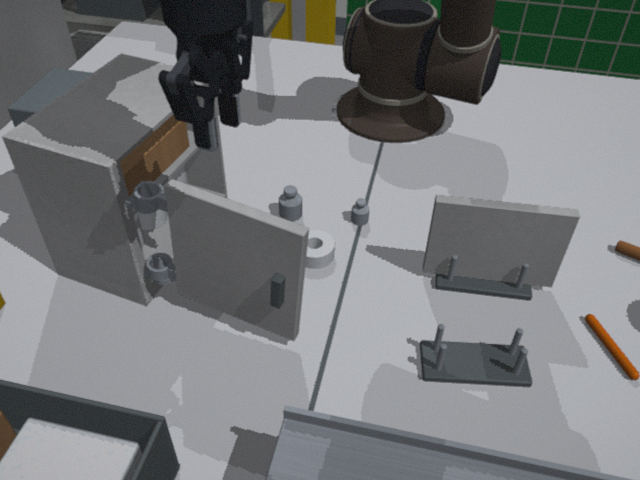

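View pics/zside9.png

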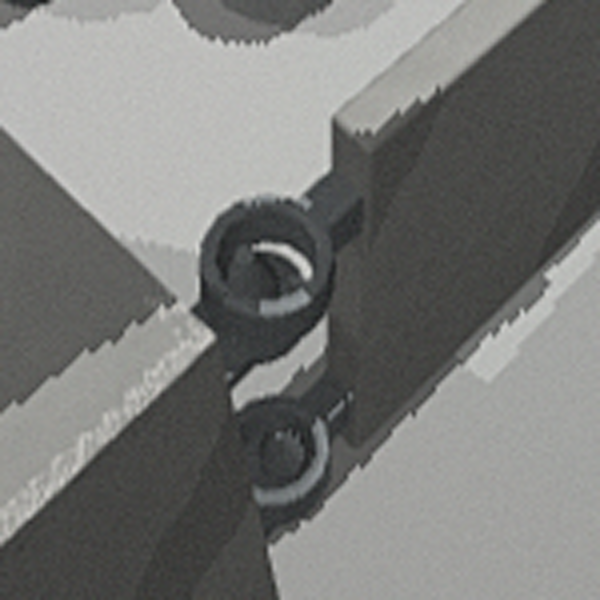

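```bash
for i in 1 2; do python3 -m creep '[[[0,0,0,0,0,0,0],[0,0,0,0,0,0,0],[0,0,0,0,0,0,0],[0,0,0,0,0,0,0],[0,0,0,0,0,0,0]]]' | head -1; done
python3 chk.py 10 245,300,210,270 | sed -n 2p
for i in 1 2 ; do python3 -m creep '[[[0,0,0,0,0,0,0],[0,0,0,0,0,0,0],[0,0,0,0,0,0,0],[0,0,0,0,0,0,0],[0,0,0,0,0,0,0]]]' | head -1; done
python3 chk.py 11 245,300,210,270| sed -n 2p
python3 - <<'E'
from h import *
im,d=r.get_image("scene"); W=cloud("scene",d).reshape(-1,3); W=W[~np.isnan(W).any(1)]
rho=np.hypot(W[:,0]-593.3,W[:,1]+241.4)
for lo,hi in((60,100),(185,240)):
    k=(rho<21)&(rho>10)&(W[:,2]>lo)&(W[:,2]<hi)
    z=W[k][:,2]; print(k.sum(),np.percentile(z,[5,50,90,95,99]).round(1))
E
```

```text
time_s: 11.25
time_s: 11.88
[ 623.5 -116.1  124.2] [ 9.848e-01 -1.737e-01  3.000e-04] az -10.01 tilt 0.02
time_s: 12.6
time_s: 13.22
[ 623.6 -115.9  124.1] [ 9.852e-01 -1.713e-01 -1.000e-04] az -9.86 tilt -0.01
542 [63.3 77.4 82.1 82.6 84.4]
488 [187.8 204.2 211.4 211.9 212.8]
```

```bash
python3 -c "
from workcell import r
print(r.sign_off())"
```

```text
the job is handed in; nothing more can be done
None
```

The door is hung on the cabinet with both knuckles down on their pins, and the job is handed in at about 13.5 s of the 42 s allowed.

I gripped the door by its top edge at mid-width and lifted it straight up 84 mm. I then turned it square open and brought it in from the open front at about 60 mm above its hung height. I lowered it slowly until the wrist force showed the weight being taken (about 5 N upward), then let go and drew the gripper straight up.

**Last checks:**
- **Seating:** the ring tops measure about 80–82 mm and 210–212 mm, against 80 and 210 mm expected when fully seated. I put the extra 1–2 mm down to the sag and depth noise.
- **Position:** the door's axis was within about 1 mm of the pin's in the camera measurements.
- **Attitude:** the door sags about 4–5° in its own plane, as the task foresaw, with no sideways lean.
- **Stillness:** its angle stayed between −9.7° and −10.0° for 4 s after release, which is within measurement noise.
- **Clear of the robot:** the gripper is about 80 mm above the door and touches nothing.

No check failed. The pin tips looked 1–2 mm higher in the pictures than I had predicted, which made no difference to the fit.

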